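# Seat a blade blank against the sprung stop of a grinding jig

## Task

Swing the flat steel blade blank round its pivot bolt until it bears on the red sprung stop, press it home there with about 10 N at the stop for a second (never more than 15 N), and let go so that it stays resting against the stop. Then pin it down by setting the brass hold-down weight gently upright on the blue spot of the blank and letting go; do not shift the other things on the bench.

Things in the scene. Friction and masses are not known exactly. Their poses are not given: they have to be found in the camera images.
- jig: Fixed grinding jig: dark round steel plate 280 mm across, top 20 mm above the bench. Origin under the axis of the pivot bolt at its centre (shank 12 mm; brass head 24 mm across, 32.5 to 40.5 mm above the bench, keeps the blank on). x and y axes level. The stop stands on the +x side; a blank lying along the jig's +y axis, give or take 0.09 rad, is home.
- stop: Green stop block 35 x 36 x 42 mm on the jig, its top 54 mm above the bench; origin at the foot of its front face, at jig (75, 150) mm. A screw with a red sprung tip 13 mm thick points along jig -x, 25.5 mm above the bench; its end stands 48 to 72 mm out of the face, set anew each time and not measured: feel for it. Spring about 7 N/mm, no preload, 7.5 mm travel; the screw does not give.
- blank_hole (a point): Steel blade blank, bar 30 mm wide, 10 mm thick, 0.55 kg, flat on the jig plate (20 to 30 mm above the bench), its 14 mm hole loose over the bolt. Point: hole centre, half-way up. x across the bar, y along it to the free end 250 mm away (plus a 15 mm point). Beyond 140 mm it overhangs the plate, free air below. Starts swung 0.3 to 0.65 rad from jig +y toward jig -x; the plate is waxed: drag 1 N.
- blank_end (a point): Point on the bar's centre line, half-way up, 205 mm from the hole: a good place to push the bar's long side, toward jig +x. A push P here, square to the bar, bears on the stop with about 1.37 P less a drag of 1 to 4 N (more if the bar is pressed down as well).
- blank_mark (a point): Centre of the blue spot, 24 mm across, on the top face of the blank, 75 mm from the hole.
- weight_center (a point): Hold-down weight, about 0.6 kg, standing on the bench: brass disc 56 mm across and 30 mm high, a 16 mm neck 4 mm high, and a black round knob 28 mm across from 34 to 60 mm above its underside. This point is on the axis, 30 mm above the underside; z is up. Grip the knob from above, 47 mm above the underside.
- tin_center (a point): Bystander: blue tin, 54 mm across, 60 mm high; point at its centre.
- dresser_center (a point): Bystander: brick-red dressing stone, 50 x 30 x 30 mm; point at its centre.
- wheel: Bystander: red spare wheel lying flat, 124 mm across, 22 mm thick; origin under its centre.
- knife: Bystander: knife with black handle lying along its x axis, 285 mm long, 18 mm high; origin under the joint of handle and blade.
- file: Bystander: wood-handled scraper lying along its x axis, 240 mm long, under 30 mm high; origin under its middle.
- mug: Bystander: white mug, 80 mm across, 90 mm high; origin under its centre.
Not all that is in view belongs to the job. Several things look just like the part that bears weight_center: the one meant starts nearest to the robot's base.

How it is judged:
By the outcome, as a careful person would: the job done as asked, in the order asked, and still so for the second after the job is handed in, with the robot touching nothing.
It also fails if it takes over 72 s, if anything falls off the work surface, if the arm or the gripper's body presses on something with over 40 N, if the wrist force passes 120 N, or if a joint passes its speed limit or range.

## Robot

A 6-joint arm with a two-finger parallel gripper is mounted at the origin on the work surface. World frame = base frame: x ahead of the robot, y to its left, z up, the work surface at z = 0. Lengths are in m, angles in rad, forces in N, time in s.
With the tool pointing down it reaches from about 0.25 to 0.775 m from the base axis. Payload 4 kg.
Tool frame: the origin (TCP) lies midway between the tips of the shut fingers; the grasp point (between the pads) lies 19 mm behind it; z points along the fingers, y is the direction in which the jaws open and shut (so a half turn about z gives the same grasp; the last joint's range is limited). The gripper opens to 94 mm and grips with 3 to 60 N. Pads are 16 mm wide; open, the fingers measure 119 mm over their backs; the gripper's body (75 mm by 177 mm) begins 78 mm behind the grasp point.
Start: joints at [1.115, 0.087, 1.371, -0, 1.684, -0.103], TCP at [0.19, 0.516, 0.206] pointing down, gripper open.
Joint ranges: [-3.1, 3.1], [-0.76, 2.03], [0.27, 2.55], [-1.08, 4.22], [0.17, 2.65], [-2.57, 2.57]. Speed limits (rad/s): [2.79, 2.79, 3.14, 3.14, 3.14, 3.14].

## Interface

Orientations are given as [roll, pitch, yaw] about the fixed x, y, z axes, in that order (R = Rz(yaw) Ry(pitch) Rx(roll)).
In Python, from bench import robot gives the robot as it stands.
- The arm moves only by the tool servo_tool, never from a script. Its argument "rows" is a list of rows, each a list of 2 entries, a list of its own where there are three numbers: the shift along the tool's x, y, z normalised to -1 to 1, where 1 is 0.08 m, then the turn about the tool's z normalised to -1 to 1, where 1 is pi/2 rad. A call has 1 to 12 rows; each row is the pose to reach, as a shift and turn from the pose commanded when the call began, along the tool's axes at that moment; what a row does not reach only later rows make up. A row lasts 1/12 s, in which the tool goes at most 41.7 mm and 7.16 degrees, less where a joint would pass 70% of its speed; a pose out of reach is approached as far as the arm can. A call with a number of a shift or a turn outside -1 to 1 is refused whole. A call with a gripper value outside its range is refused whole. "grip" is the closure, from -1 (fully open) to 1 (shut), set as the call begins (left out, the last holds). The fingers move at their own pace and stop on an object; the grip force is fixed at half the most. Time passes only in rows, so rows that repeat a pose let the fingers close. It gives the time, the measured TCP pose, the force and the opening at its end, in the units of the state.
- robot.get_obs(): the state, without advancing time (a new reading comes with each control period).
- robot.snapshot(name): name is "side" or "top" or "wrist"; returns a dict with "pixels" (420x560x3 uint8, red, green, blue), "camera_matrix" (3x3 intrinsics, pixels), "world_from_camera" (4x4, takes a point from camera to world coordinates). Camera axes: x right, y down, z forward; pixel columns grow to the right and rows downward; lengths in m; the calibration is good to about 2 mm. The wrist camera is an equidistant fisheye: a pixel r from the principal point sees the ray r / f radians off the axis. A picture is of the moment at which its call begins. There is no depth.
- robot.close_job(): hands the job in, once; it reports no verdict.
The state is a dict: "time": time; "joint_positions": joint angles; "qvel": joint speeds; "joint_torque": joint torques, N m; "tool_pos": TCP position; "ee_rot": TCP orientation; "wrist_force": force on the tool from outside, world axes, zero at the start; "wrist_torque": the same for the moment, N m; "width": finger opening in m.
Only numpy, scipy, OpenCV 4.12 (cv2) and the standard library are available. Lean on these libraries where they do the work, as an engineer would, in place of code of your own. Each camera call takes 0.05 s, during which the arm holds its last target.

## Working session

There is one attempt and no reset: what is moved stays moved. The work goes in short steps, Python scripts to look and compute and a tool call to move; the robot and the scene stay as the last step left them, time stands still between calls to the robot, and variables do not carry over. Pictures are saved under pics/ and viewed, and the job is handed in when it is done.

Besides the shell and the picture viewer there is one more tool, called after "Request:" as name(argument=value, ...) on one line, values as JSON. servo_tool: Moves the arm, as the interface text tells. Its arguments: {"type":"object","properties":{"rows":{"type":"array"},"grip":{"type":"number"}},"required":["rows"]}

```bash
mkdir -p pics; ls; cat > h.py <<'E'
import numpy as np,cv2,json,pickle
from bench import robot
def snap(n,f):
    s=robot.snapshot(n); cv2.imwrite(f'pics/{f}.png',s['pixels'][:,:,::-1]); pickle.dump(s,open(f'pics/{f}.pkl','wb')); return s
def load(f): return pickle.load(open(f'pics/{f}.pkl','rb'))
def ray(s,u,v,fish=False):
    K=s['camera_matrix'];T=np.array(s['world_from_camera'])
    x=(u-K[0][2])/K[0][0];y=(v-K[1][2])/K[1][1]
    if fish:
        r=np.hypot(x,y); d=np.array([np.sin(r)*x/r,np.sin(r)*y/r,np.cos(r)]) if r>1e-9 else np.array([0,0,1.])
    else: d=np.array([x,y,1.])
    return T[:3,3],T[:3,:3]@d
def at(s,u,v,z,fish=False):
    o,d=ray(s,u,v,fish); return o+d*(z-o[2])/d[2]
def px(s,p):
    K=np.array(s['camera_matrix']);T=np.linalg.inv(np.array(s['world_from_camera']));q=T[:3,:3]@np.array(p)+T[:3,3]
    q=K@q; return q[:2]/q[2]
def crop(f,x0,y0,x1,y1,k,out):
    im=cv2.imread(f'pics/{f}.png')[y0:y1,x0:x1]; cv2.imwrite(f'pics/{out}.png',cv2.resize(im,None,fx=k,fy=k,interpolation=cv2.INTER_CUBIC))
E
python3 - <<'E'
from h import *
np.set_printoptions(precision=4,suppress=True)
for n in('top','side','wrist'):
    s=snap(n,n+'0');print(n,np.array(s['camera_matrix']),np.array(s['world_from_camera']))
print(robot.get_obs())
E
```

```text
pics
top [[379.8746   0.     273.9682]
 [  0.     379.8746 204.8935]
 [  0.       0.       1.    ]] [[-0.0035 -0.991   0.1337  0.4374]
 [-1.      0.003  -0.0038 -0.0135]
 [ 0.0034 -0.1337 -0.991   0.9554]
 [ 0.      0.      0.      1.    ]]
side [[542.1546   0.     277.5365]
 [  0.     542.1546 208.6203]
 [  0.       0.       1.    ]] [[-0.7928 -0.3313  0.5115 -0.3101]
 [-0.6094  0.436  -0.6622  1.1462]
 [-0.0036 -0.8367 -0.5476  1.0072]
 [ 0.      0.      0.      1.    ]]
wrist [[325.1923   0.     280.7774]
 [  0.     325.1923 208.2857]
 [  0.       0.       1.    ]] [[ 0.3449  0.9081  0.2376  0.1201]
 [ 0.9386 -0.333  -0.0899  0.5398]
 [-0.0025  0.254  -0.9672  0.3832]
 [ 0.      0.      0.      1.    ]]
{'time': 0.15, 'joint_positions': array([ 1.1149,  0.0878,  1.3719, -0.    ,  1.6836, -0.1031]), 'qvel': array([-0.0007, -0.0002, -0.0068, -0.0012, -0.0001,  0.0005]), 'joint_torque': array([  0.0013, -34.0641, -30.2793,   0.0718,   0.0305,  -0.0001]), 'tool_pos': array([0.1899, 0.5158, 0.2046]), 'ee_rot': array([-3.14  , -0.0002,  2.7888]), 'wrist_force': array([-0.9583, -0.7842, -0.3869]), 'wrist_torque': array([ 0.0163, -0.024 , -0.0045]), 'width': 0.09442251380579623}
```

View pics/top0.png

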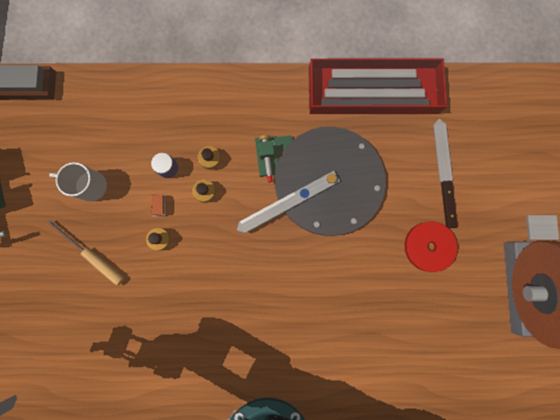

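View pics/side0.png

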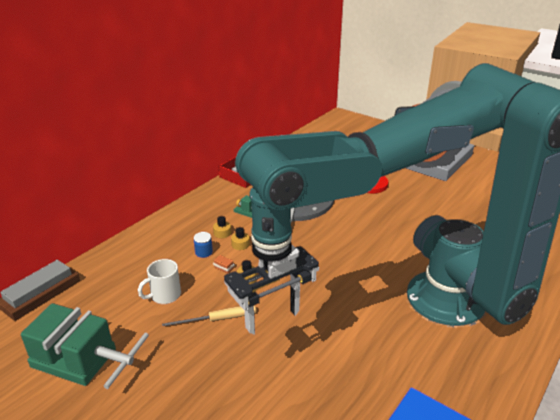

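View pics/wrist0.png

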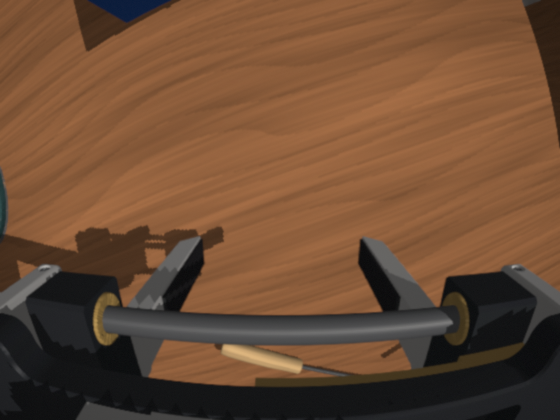

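```bash
python3 - <<'E'
from h import *
crop('top0',220,110,400,245,4,'c1'); crop('top0',130,130,230,260,5,'c2')
E
```

```text
(no output)
```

View pics/c1.png

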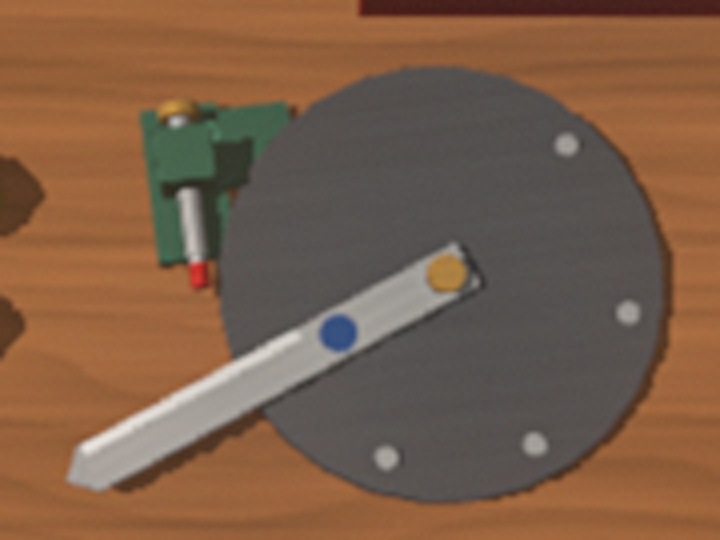

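View pics/c2.png

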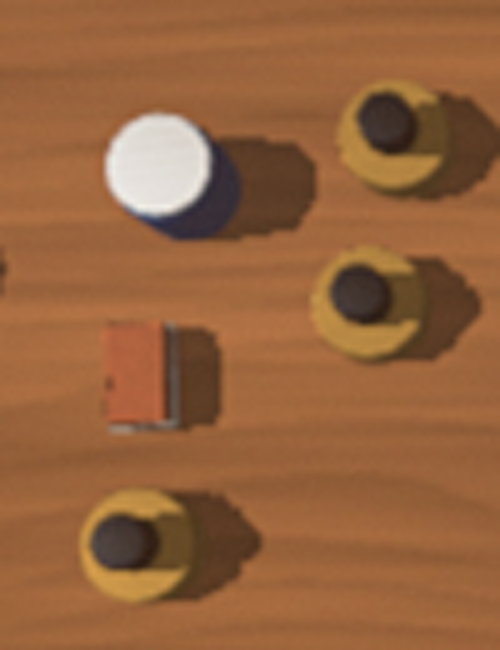

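```bash
python3 - <<'E'
from h import *
np.set_printoptions(precision=4,suppress=True)
s=load('top0')
for n,u,v in(('A',207.4,154.4),('B',202.2,188.6),('C',154.6,238.6)):
    p=at(s,u,v,.047);print(n,p,np.hypot(p[0],p[1]))
for n,c in (('discC',(137,545)),('discB',(368,303)),):
    print(n,at(s,130+c[0]/5,130+c[1]/5,.02))
b=at(s,331.5,178,.0405);print('bolt',b)
m=at(s,304.75,193.25,.03);print('mark',m,np.linalg.norm((m-b)[:2]))
d=(m-b)[:2];print('blank ang',np.arctan2(d[1],d[0]))
t0=at(s,220+80/4,110+484/4,.03);d=(t0-b)[:2];print('tip',t0,np.linalg.norm(d),np.arctan2(d[1],d[0]))
print('plate ctr', at(s,220+444/4,110+284/4,.02))
a1=at(s,220+188/4,110+190/4,.0305);a2=at(s,220+198/4,110+285/4,.0305)
d=(a1-a2)[:2];print('screw',a1,a2,np.arctan2(d[1],d[0]),np.linalg.norm(d))
for c in((150,148),(212,140),(215,178),(155,185)):
    print('blocktop',at(s,220+c[0]/4,110+c[1]/4,.054))
for n,u,v,z in(('tin',161.7,162.8,.06),('dresser',157.2,204.5,.03),('mug',80,180,.09)):print(n,at(s,u,v,z))
E
```

```text
A [0.6855 0.146  0.047 ] 0.7009095244457028
B [0.6003 0.1569 0.047 ] 0.6204981331937529
C [0.4798 0.2676 0.047 ] 0.5493558893453633
discC [0.48   0.2691 0.02  ]
discB [0.6001 0.1584 0.02  ]
bolt [ 0.627  -0.1585  0.0405]
mark [ 0.591  -0.0932  0.03  ] 0.07459154592040386
blank ang 2.074433593791298
tip [0.4983 0.0659 0.03  ] 0.2586421607554519 2.091486666858771
plate ctr [ 0.6236 -0.1603  0.02  ]
screw [ 0.6817 -0.0001  0.0305] [ 0.6213 -0.0062  0.0305] 0.1011477590753487 0.06071838669608424
blocktop [0.7019 0.0228 0.054 ]
blocktop [ 0.7068 -0.0151  0.054 ]
blocktop [ 0.683  -0.0169  0.054 ]
blocktop [0.6787 0.0197 0.054 ]
tin [0.6614 0.2535 0.06  ]
dresser [0.5641 0.2697 0.03  ]
mug [0.6136 0.432  0.09  ]
```

```bash
cat >> h.py <<'E'
def go(x,y,z,yaw=None):
    o=robot.get_obs();p=o['tool_pos'];c=o['ee_rot'][2]
    D=np.array([x,y,z])-p
    tx=D[0]*np.cos(c)+D[1]*np.sin(c);ty=D[0]*np.sin(c)-D[1]*np.cos(c)
    t=0 if yaw is None else -((yaw-c+np.pi)%(2*np.pi)-np.pi)/(np.pi/2)
    print('t',round(o['time'],2),'pos',p.round(4),'rot',o['ee_rot'].round(4),'units',np.round([tx/.08,ty/.08,-D[2]/.08],3),'turn',round(t,3),'F',np.round(o['wrist_force'],2),'w',round(o['width'],4))
E
python3 -c "
from h import *
go(.475,-.01,.2,3.26)"
```

```text
t 0.15 pos [0.1899 0.5158 0.2046] rot [-3.1400e+00 -2.0000e-04  2.7888e+00] units [-5.616 -4.935  0.057] turn -0.3 F [-0.96 -0.78 -0.39] w 0.0944
```

Request:
servo_tool(rows=[[[-0.5,-0.45,0],-0.08],[[-0.8,-0.7,0],-0.16],[[-1,-0.88,0],-0.24],[[-1,-0.88,0],-0.3]], grip=1)

```text
time: 0.48
tool_pos: [0.2426, 0.4189, 0.2054]
ee_rot: [-3.139, 0.001, -3.021]
wrist_force: [0.2, 0.5, -0.2]
width: 0.0706
```

```bash
python3 -c "
from h import *
go(.475,-.01,.2,3.26)"
```

```text
t 0.48 pos [0.2426 0.4189 0.2054] rot [-3.1393e+00  9.0000e-04 -3.0214e+00] units [-2.242 -5.671  0.068] turn 0.001 F [ 0.2   0.51 -0.25] w 0.0706
```

Request:
servo_tool(rows=[[[-0.2,-0.45,0],0],[[-0.4,-0.9,0],0],[[-0.4,-1,0],0]])

```text
time: 0.73
tool_pos: [0.2841, 0.3432, 0.2052]
ee_rot: [-3.139, 0.001, -3.028]
wrist_force: [0.8, -0.0, -0.7]
width: 0.0508
```

Request:
servo_tool(rows=[[[-0.2,-0.45,0],0],[[-0.4,-0.9,0],0],[[-0.4,-1,0],0]])

```text
time: 0.98
tool_pos: [0.3252, 0.2677, 0.2052]
ee_rot: [-3.139, 0.001, -3.028]
wrist_force: [0.1, 1.1, -0.1]
width: 0.0307
```

Request:
servo_tool(rows=[[[-0.2,-0.45,0],0],[[-0.4,-0.9,0],0],[[-0.4,-1,0],0]])

```text
time: 1.23
tool_pos: [0.3663, 0.1924, 0.2052]
ee_rot: [-3.14, 0.001, -3.028]
wrist_force: [0.4, -0.4, 0.3]
width: 0.0106
```

Request:
servo_tool(rows=[[[-0.2,-0.45,0],0],[[-0.4,-0.9,0],0],[[-0.4,-1,0],0]])

```text
time: 1.48
tool_pos: [0.4074, 0.1171, 0.205]
ee_rot: [-3.14, 0.0, -3.028]
wrist_force: [0.5, -0.3, 0.1]
width: 0.0004
```

Request:
servo_tool(rows=[[[-0.2,-0.45,0],0],[[-0.4,-0.9,0],0],[[-0.4,-1,0],0],[[-0.4,-1,0],0]])

```text
time: 1.82
tool_pos: [0.447, 0.0436, 0.2049]
ee_rot: [3.141, -0.002, -3.026]
wrist_force: [0.5, 0.3, 0.4]
width: 0.0007
```

```bash
python3 -c "
from h import *
go(.475,-.01,.2,3.26)
snap('wrist','w1');snap('top','t1')
go(.475,-.01,.2,3.26)
"
```

```text
t 1.82 pos [0.447  0.0436 0.2049] rot [ 3.1405e+00 -1.5000e-03 -3.0264e+00] units [-0.271 -0.706  0.062] turn -0.002 F [0.51 0.32 0.39] w 0.0007
t 1.92 pos [0.4463 0.0456 0.2052] rot [ 3.1399e+00 -9.0000e-04 -3.0228e+00] units [-0.274 -0.732  0.066] turn 0.0 F [-0.73  0.36  0.23] w 0.0
```

View pics/w1.png

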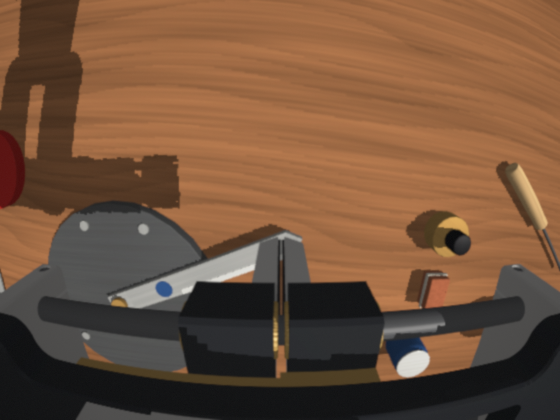

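View pics/t1.png

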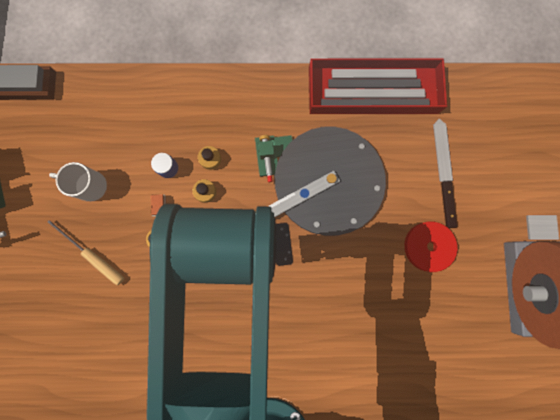

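Request:
servo_tool(rows=[[[-0.15,-0.4,0.4],0],[[-0.27,-0.72,0.9],0],[[-0.27,-0.72,1],0]])

```text
time: 2.17
tool_pos: [0.4744, -0.0101, 0.1225]
ee_rot: [3.141, -0.003, -3.022]
wrist_force: [-0.8, 0.2, -0.2]
width: 0.0006
```

Request:
servo_tool(rows=[[[0,0,0.4],0],[[0,0,0.8],0],[[0,0,1],0],[[0,0,1],0]])

```text
time: 2.5
tool_pos: [0.471, -0.0077, 0.041]
ee_rot: [3.138, -0.009, -3.021]
wrist_force: [-0.3, 0.1, -0.7]
width: 0.0006
```

```bash
python3 -c "
from h import *
go(.475,-.01,.015,3.26)
"
```

```text
t 2.5 pos [ 0.471  -0.0077  0.041 ] rot [ 3.138  -0.0091 -3.0208] units [-0.046 -0.034  0.325] turn 0.002 F [-0.31  0.11 -0.71] w 0.0006
```

Request:
servo_tool(rows=[[[0,0,0.2],0],[[0,0,0.32],0],[[0,0,0.32],0],[[0,0,0.32],0]])

```text
time: 2.83
tool_pos: [0.4753, -0.0096, 0.0205]
ee_rot: [3.141, 0.0, -3.022]
wrist_force: [-0.4, 0.2, 1.0]
width: 0.0001
```

```bash
python3 -c "
from h import *
go(.475,-.01,.015,3.26)
snap('side','s2');snap('wrist','w2')
go(.475,-.01,.015,3.26)
"
```

```text
t 2.83 pos [ 0.4753 -0.0096  0.0205] rot [ 3.1413e+00  4.0000e-04 -3.0220e+00] units [ 0.004 -0.004  0.069] turn 0.001 F [-0.37  0.22  1.  ] w 0.0001
t 2.93 pos [ 0.4761 -0.0102  0.0213] rot [-3.1412e+00  2.3000e-03 -3.0226e+00] units [0.014 0.004 0.079] turn 0.0 F [-0.81  0.21 -0.32] w 0.0003
```

View pics/s2.png

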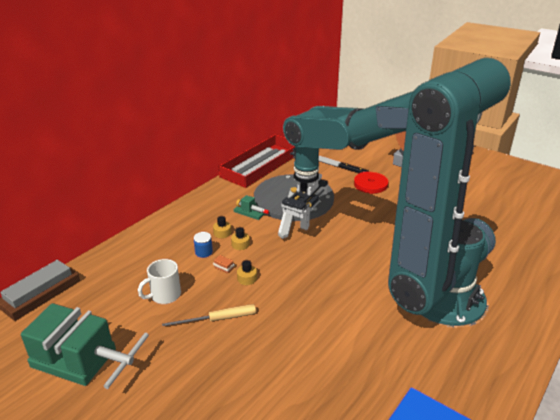

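View pics/w2.png

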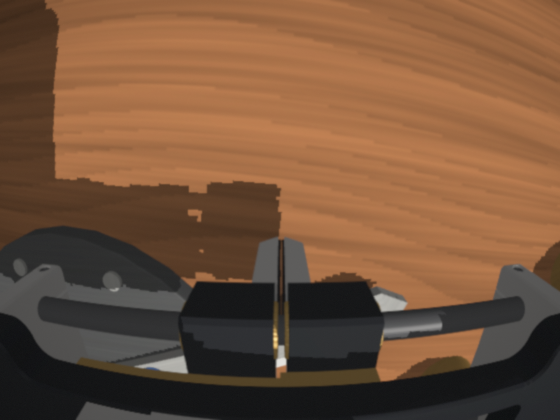

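Request:
servo_tool(rows=[[[-0.08,0.04,0.07],0],[[-0.16,0.07,0.07],0],[[-0.24,0.1,0.07],0],[[-0.32,0.14,0.07],0],[[-0.4,0.18,0.07],0],[[-0.46,0.2,0.07],0],[[-0.52,0.22,0.07],0],[[-0.58,0.24,0.07],0],[[-0.64,0.27,0.07],0],[[-0.7,0.29,0.07],0],[[-0.76,0.31,0.07],0],[[-0.82,0.33,0.07],0]])

```text
time: 3.93
tool_pos: [0.5375, 0.0237, 0.0142]
ee_rot: [3.141, -0.0, -3.023]
wrist_force: [-1.6, 0.4, 0.0]
width: 0.0004
```

```bash
python3 -c "
from h import *
go(.580,.042,.015,3.26)
snap('side','s3');snap('top','t3')
for i in range(3): robot.snapshot('top');go(.580,.042,.015,3.26)
crop('s3',200,160,360,280,5,'c3')
crop('t3',190,100,400,245,3,'c3t')
"
```

```text
t 3.93 pos [0.5375 0.0237 0.0142] rot [ 3.1414e+00 -2.0000e-04 -3.0233e+00] units [-0.554  0.165 -0.011] turn -0.0 F [-1.56  0.44  0.03] w 0.0004
t 4.08 pos [0.538  0.0236 0.0144] rot [-3.1414e+00  1.2000e-03 -3.0230e+00] units [-0.548  0.167 -0.007] turn 0.0 F [-0.24  0.22 -0.38] w 0.0006
t 4.13 pos [0.5378 0.0235 0.0144] rot [-3.1414e+00  9.0000e-04 -3.0231e+00] units [-0.552  0.167 -0.007] turn 0.0 F [0.38 0.32 0.01] w 0.0004
t 4.18 pos [0.5376 0.0234 0.0144] rot [-3.1415e+00  8.0000e-04 -3.0232e+00] units [-0.554  0.168 -0.007] turn -0.0 F [-0.56  0.1  -0.01] w 0.0009
```

View pics/c3.png

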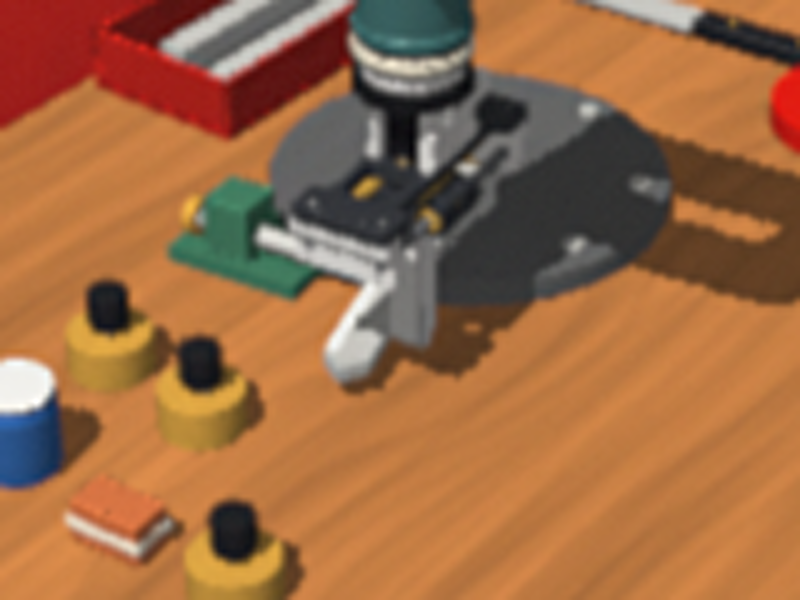

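View pics/c3t.png

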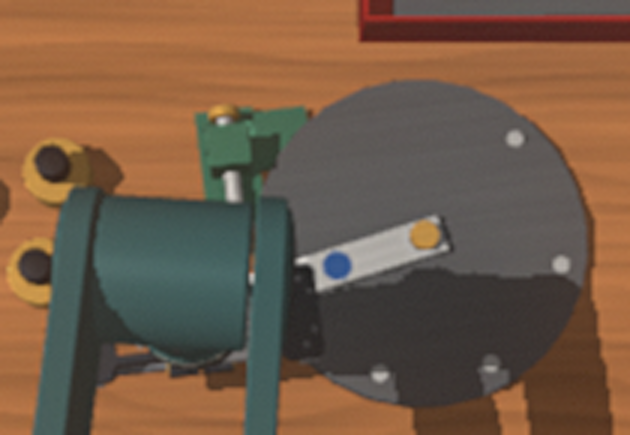

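Request:
servo_tool(rows=[[[-0.05,0.02,0],0],[[-0.1,0.04,0],0],[[-0.15,0.05,0],0],[[-0.2,0.06,0],0],[[-0.25,0.08,0],0],[[-0.29,0.09,0],0],[[-0.32,0.1,0],0],[[-0.34,0.1,0],0],[[-0.36,0.11,0],0],[[-0.37,0.12,0],0]])

```text
time: 5.02
tool_pos: [0.5656, 0.0365, 0.0142]
ee_rot: [-3.142, -0.0, -3.023]
wrist_force: [-0.6, -0.9, -0.5]
width: 0.0003
```

```bash
python3 -c "
from h import *
go(.580,.042,.015,3.26)
snap('top','t4');snap('side','s4')
go(.580,.042,.015,3.26)
crop('t4',220,120,360,225,5,'c4t');crop('s4',230,170,340,250,7,'c4')
s=load('t4')
"
```

```text
t 5.02 pos [0.5656 0.0365 0.0142] rot [-3.1416e+00 -1.0000e-04 -3.0232e+00] units [-0.186  0.047 -0.01 ] turn -0.0 F [-0.6  -0.85 -0.51] w 0.0003
t 5.12 pos [0.5657 0.0367 0.0142] rot [ 3.1412e+00  4.0000e-04 -3.0231e+00] units [-0.186  0.044 -0.01 ] turn 0.0 F [0.6  0.2  0.45] w 0.0001
```

View pics/c4t.png

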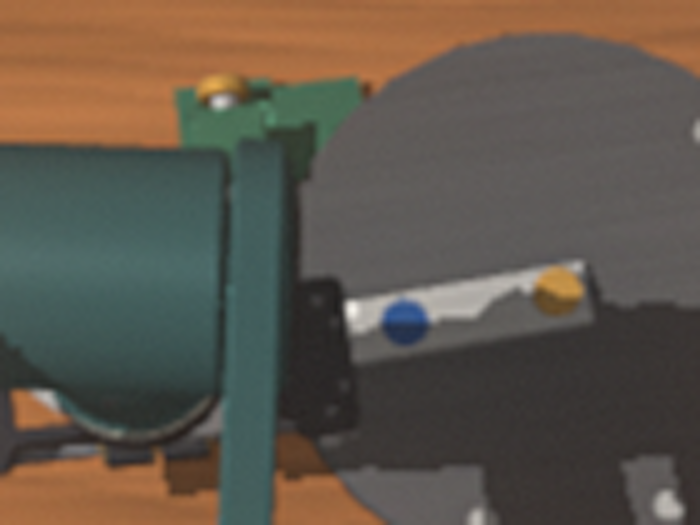

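View pics/c4.png

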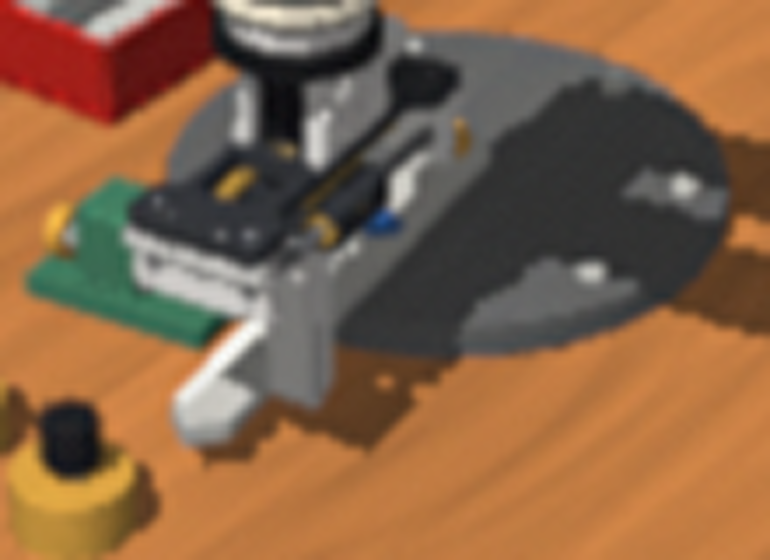

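Request:
servo_tool(rows=[[[-0.012,0.003,0],0],[[-0.025,0.006,0],0],[[-0.025,0.006,0],0]])

```text
time: 5.37
tool_pos: [0.5675, 0.0373, 0.0143]
ee_rot: [3.141, 0.0, -3.023]
wrist_force: [-0.9, -1.3, -0.5]
width: 0.0002
```

Request:
servo_tool(rows=[[[-0.012,0.003,0],0],[[-0.025,0.006,0],0],[[-0.025,0.006,0],0]])

```text
time: 5.62
tool_pos: [0.5695, 0.038, 0.0143]
ee_rot: [3.141, 0.0, -3.023]
wrist_force: [-0.3, -0.6, -0.0]
width: 0.0006
```

Request:
servo_tool(rows=[[[-0.012,0.003,0],0],[[-0.025,0.006,0],0],[[-0.025,0.006,0],0]])

```text
time: 5.87
tool_pos: [0.5715, 0.0387, 0.0143]
ee_rot: [3.141, 0.0, -3.023]
wrist_force: [-0.7, -0.8, -0.7]
width: 0.0007
```

Request:
servo_tool(rows=[[[-0.012,0.003,0],0],[[-0.025,0.006,0],0],[[-0.025,0.006,0],0]])

```text
time: 6.12
tool_pos: [0.5731, 0.0393, 0.0143]
ee_rot: [-3.141, -0.0, -3.023]
wrist_force: [-1.3, -0.4, 1.1]
width: 0.0004
```

Request:
servo_tool(rows=[[[-0.012,0.003,0],0],[[-0.02,0.005,0],0],[[-0.02,0.005,0],0]])

```text
time: 6.37
tool_pos: [0.5739, 0.0395, 0.0142]
ee_rot: [-3.141, -0.002, -3.023]
wrist_force: [-3.7, -3.2, 1.8]
width: 0.0002
```

```bash
cat >> h.py <<'E'
def favg(n=5,psi=0.12):
    F=[];P=[]
    for i in range(n):
        robot.snapshot('wrist');o=robot.get_obs();F.append(o['wrist_force']);P.append(o['tool_pos'])
    F=np.array(F);f=F.mean(0);print('t',round(o['time'],2),'F',f.round(2),'sd',F.std(0).round(2),'n-push',round(-(f[0]*np.cos(psi)+f[1]*np.sin(psi)),2),'pos',np.mean(P,0).round(5))
E
python3 -c "
from h import *
favg(6)"
```

```text
t 6.67 F [-4.36 -2.92  2.36] sd [0.77 0.33 0.47] n-push 4.68 pos [0.57389 0.03948 0.01426]
```

Request:
servo_tool(rows=[[[0,-0.006,-0.005],0],[[-0.006,-0.006,-0.005],0],[[-0.012,-0.006,-0.005],0]])

```text
time: 6.92
tool_pos: [0.5743, 0.0396, 0.0142]
ee_rot: [3.141, -0.004, -3.023]
wrist_force: [-6.7, -2.4, 2.4]
width: 0.0006
```

```bash
python3 -c "
from h import *
favg(5)"
```

```text
t 7.17 F [-5.98 -2.4   2.48] sd [0.21 0.85 0.6 ] n-push 6.22 pos [0.57429 0.03955 0.01426]
```

Request:
servo_tool(rows=[[[-0.006,-0.004,-0.004],0],[[-0.012,-0.006,-0.006],0],[[-0.018,-0.006,-0.006],0]])

```text
time: 7.42
tool_pos: [0.5747, 0.0396, 0.0143]
ee_rot: [3.14, -0.006, -3.023]
wrist_force: [-8.3, -2.4, 3.0]
width: 0.0005
```

```bash
python3 -c "
from h import *
favg(4)"
```

```text
t 7.62 F [-7.84 -0.93  2.29] sd [0.45 0.1  0.38] n-push 7.9 pos [0.5747  0.03963 0.01428]
```

Request:
servo_tool(rows=[[[-0.005,0,-0.004],0],[[-0.01,0,-0.004],0],[[-0.01,0,-0.004],0],[[-0.01,0,-0.004],0],[[-0.01,0,-0.004],0],[[-0.01,0,-0.004],0]])

```text
time: 8.12
tool_pos: [0.5749, 0.0397, 0.0143]
ee_rot: [3.14, -0.007, -3.023]
wrist_force: [-8.3, -1.6, 3.2]
width: 0.0002
```

```bash
python3 -c "
from h import *
favg(6)"
```

```text
t 8.42 F [-8.08 -1.5   2.24] sd [0.35 0.49 0.37] n-push 8.21 pos [0.5749 0.0397 0.0143]
```

Request:
servo_tool(rows=[[[-0.006,0,0],0],[[-0.012,0,0],0],[[-0.012,0,0],0],[[-0.012,0,0],0],[[-0.012,0,0],0],[[-0.012,0,0],0]])

```text
time: 8.92
tool_pos: [0.5752, 0.0398, 0.0143]
ee_rot: [3.14, -0.009, -3.023]
wrist_force: [-9.9, -2.0, 3.1]
width: 0.0006
```

```bash
python3 -c "
from h import *
favg(14)"
```

```text
t 9.62 F [-9.86 -1.44  3.64] sd [0.49 0.36 0.44] n-push 9.96 pos [0.57523 0.03977 0.0143 ]
```

Request:
servo_tool(rows=[[[0,0,0],0],[[0,0,0],0],[[0.004,0,0],0],[[0.007,0,0],0],[[0.01,0,0],0],[[0.013,0,0],0],[[0.016,0,0],0],[[0.019,0,0],0],[[0.022,0,0],0],[[0.025,0,0],0],[[0.028,0,0],0],[[0.031,0,0],0]])

```text
time: 10.62
tool_pos: [0.5747, 0.0396, 0.0143]
ee_rot: [3.14, -0.004, -3.023]
wrist_force: [-5.2, -1.0, 0.2]
width: 0.0004
```

Request:
servo_tool(rows=[[[0.003,0,0],0],[[0.006,0,0],0],[[0.009,0,0],0],[[0.012,0,0],0],[[0.015,0,0],0],[[0.018,0,0],0],[[0.021,0,0],0],[[0.024,0,0],0],[[0.027,0,0],0],[[0.03,0,0],0],[[0.033,0,0],0],[[0.036,0,0],0]])

```text
time: 11.62
tool_pos: [0.5742, 0.0387, 0.0158]
ee_rot: [-3.141, 0.001, -3.023]
wrist_force: [-3.5, 0.1, -2.8]
width: 0.0003
```

```bash
python3 -c "
from h import *
favg(3)"
```

```text
t 11.77 F [-3.66  0.22 -2.6 ] sd [0.13 0.24 0.46] n-push 3.61 pos [0.57418 0.03872 0.01587]
```

Request:
servo_tool(rows=[[[0.002,0,0.004],0],[[0.004,0,0.008],0],[[0.006,0,0.008],0],[[0.009,0,0.008],0],[[0.012,0,0.008],0],[[0.015,0,0.008],0],[[0.018,0,0.008],0],[[0.021,0,0.008],0],[[0.024,0,0.008],0],[[0.027,0,0.008],0],[[0.03,0,0.008],0],[[0.033,0,0.008],0]])

```text
time: 12.77
tool_pos: [0.5712, 0.0386, 0.0148]
ee_rot: [3.142, 0.0, -3.023]
wrist_force: [0.0, 0.7, -0.1]
width: 0.0001
```

```bash
python3 -c "
from h import *
favg(3)"
```

```text
t 12.92 F [-0.08 -0.06  0.37] sd [0.39 0.71 0.41] n-push 0.09 pos [0.5711  0.03856 0.01481]
```

Request:
servo_tool(rows=[[[0.05,0,0],0],[[0.15,0,0],0],[[0.4,0,0],0],[[0.7,0,0],0],[[0.8,0,-0.3],0],[[0.8,0,-0.7],0],[[0.8,0,-1],0]])

```text
time: 13.5
tool_pos: [0.5059, 0.0309, 0.096]
ee_rot: [3.142, -0.0, -3.023]
wrist_force: [1.0, 0.3, 0.7]
width: 0.0006
```

Request:
servo_tool(rows=[[[0.1,0.4,-0.3],0],[[0.2,0.7,-0.7],0],[[0.2,1,-1],0]])

```text
time: 13.75
tool_pos: [0.4806, 0.109, 0.1772]
ee_rot: [3.141, 0.001, -3.024]
wrist_force: [0.1, 0.4, 0.8]
width: 0.0004
```

Request:
servo_tool(rows=[[[0,0.4,0],0],[[0,0.8,0],0],[[0,1,0],0]], grip=-0.2)

```text
time: 14.0
tool_pos: [0.4716, 0.1907, 0.1758]
ee_rot: [3.14, 0.002, -3.021]
wrist_force: [-0.5, 0.4, 0.8]
width: 0.017
```

```bash
python3 -c "
from h import *
go(.4798,.2685,.12)
snap('top','t5');snap('side','s5')
crop('t5',220,110,400,245,4,'c5t');crop('s5',220,160,340,245,6,'c5')
"
```

```text
t 14.0 pos [0.4716 0.1907 0.1758] rot [ 3.1398e+00  1.7000e-03 -3.0209e+00] units [-0.219  0.953  0.697] turn 0 F [-0.55  0.37  0.85] w 0.017
```

View pics/c5t.png

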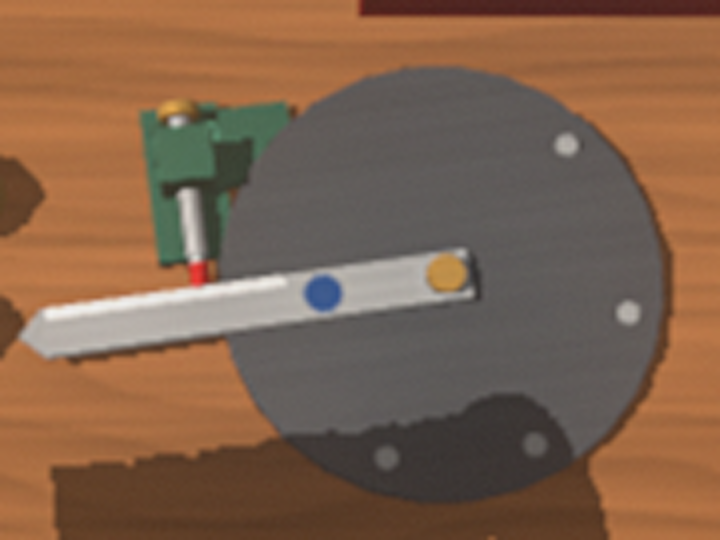

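View pics/c5.png

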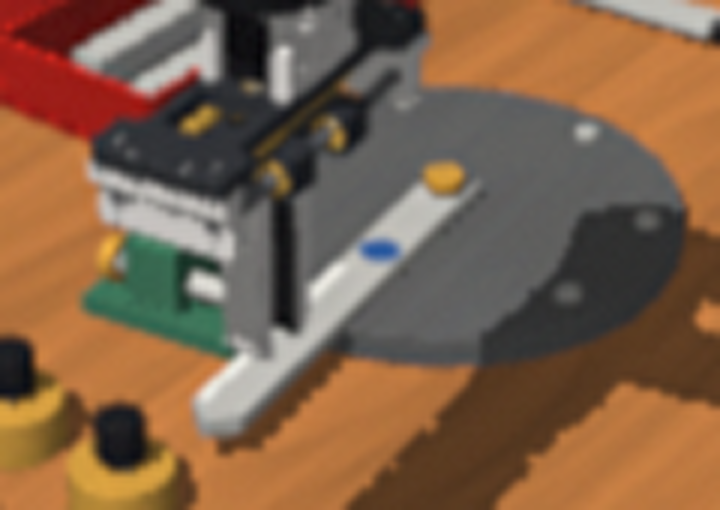

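```bash
python3 -c "
from h import *
np.set_printoptions(precision=4,suppress=True)
s=load('t5');print(at(s,300.75,183.25,.03), at(s,331.5,178.1,.0405))
snap('wrist','w5');crop('w5',280,150,560,360,2.8,'c5w')
"
```

```text
[ 0.6161 -0.0836  0.03  ] [ 0.6267 -0.1585  0.0405]
```

View pics/c5w.png

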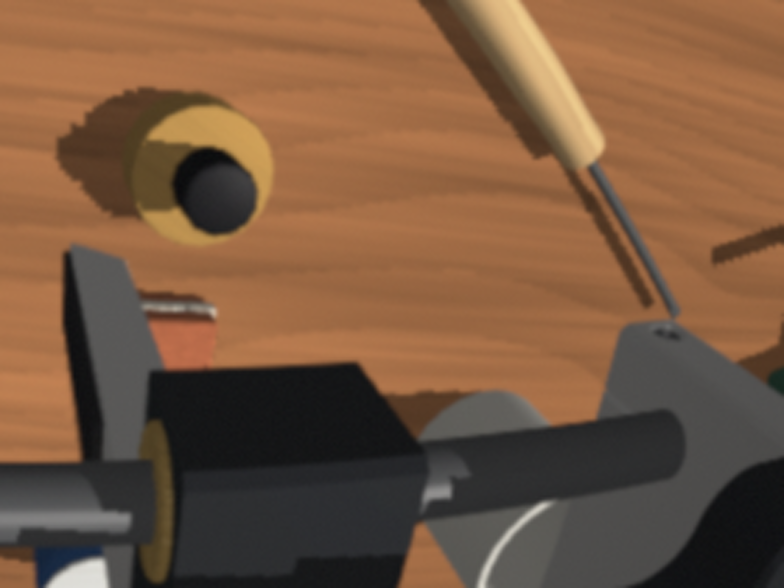

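```bash
python3 -c "
from h import *
np.set_printoptions(precision=4,suppress=True)
s=load('w5');print(at(s,352.5,212.5,.03,True),at(s,358.9,219.6,.058,True))
for c,z in (((67,0),0),):pass
go(.4795,.2688,.12)
"
```

```text
[0.4773 0.2649 0.03  ] [0.4766 0.2652 0.058 ]
t 14.15 pos [0.4718 0.1885 0.1747] rot [-3.1411 -0.0003 -3.0207] units [-0.216  0.985  0.684] turn 0 F [-0.16 -0.92 -0.86] w 0.0292
```

Request:
servo_tool(rows=[[[-0.1,0.45,0.2],0],[[-0.2,0.9,0.5],0],[[-0.2,0.97,0.68],0],[[-0.2,0.97,0.68],0],[[-0.2,0.97,0.68],0]])

```text
time: 14.57
tool_pos: [0.4787, 0.2654, 0.1192]
ee_rot: [-3.14, -0.003, -3.024]
wrist_force: [0.2, 0.4, 0.6]
width: 0.0562
```

```bash
python3 -c "
from h import *
snap('wrist','w6');crop('w6',180,150,420,330,3.3,'c6w');go(.478,.267,.047-.019)
"
```

```text
t 14.62 pos [0.4797 0.2654 0.1207] rot [-3.1406e+00 -2.0000e-04 -3.0244e+00] units [0.018 0.022 1.159] turn 0 F [ 0.55  0.07 -0.16] w 0.0567
```

View pics/c6w.png

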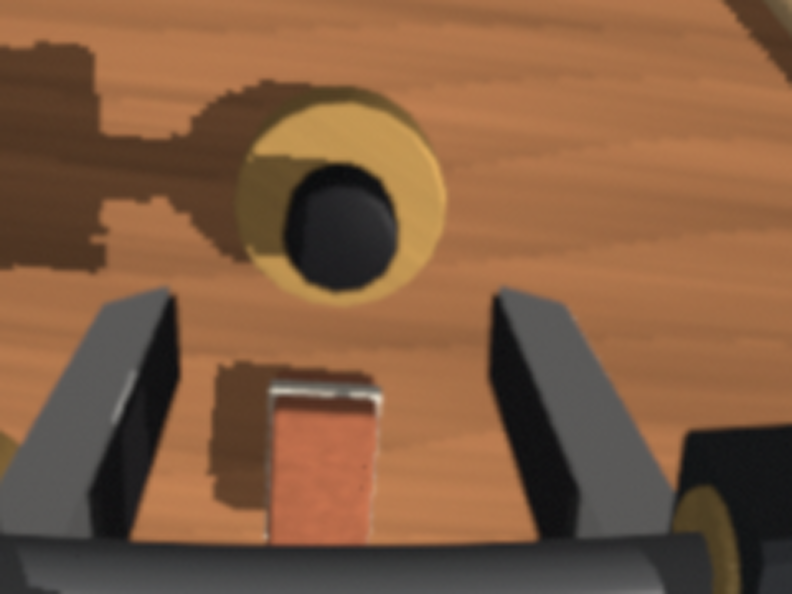

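```bash
python3 -c "
from h import *
np.set_printoptions(precision=4,suppress=True)
s=load('w6');print(at(s,284.5,211.2,.03,True),at(s,283.9,220.6,.058,True))
"
```

```text
[0.4766 0.2664 0.03  ] [0.4767 0.2657 0.058 ]
```

Request:
servo_tool(rows=[[[0.01,0.008,0.3],0],[[0.018,0.015,0.6],0],[[0.018,0.015,0.8],0],[[0.018,0.015,0.8],0],[[0.018,0.015,0.8],0]])

```text
time: 15.03
tool_pos: [0.4784, 0.2666, 0.0574]
ee_rot: [-3.141, 0.001, -3.025]
wrist_force: [0.0, 0.9, 0.2]
width: 0.0565
```

```bash
python3 -c "
from h import *
go(.478,.2665,.033)"
```

```text
t 15.03 pos [0.4784 0.2666 0.0574] rot [-3.1414e+00  7.0000e-04 -3.0251e+00] units [ 0.005 -0.001  0.305] turn 0 F [0.01 0.9  0.2 ] w 0.0565
```

Request:
servo_tool(rows=[[[0,0,0.1],0],[[0,0,0.2],0],[[0,0,0.27],0],[[0,0,0.3],0],[[0,0,0.3],0],[[0,0,0.3],0]])

```text
time: 15.53
tool_pos: [0.4778, 0.268, 0.0324]
ee_rot: [-3.142, -0.0, -3.023]
wrist_force: [0.3, 0.6, 0.1]
width: 0.0563
```

```bash
python3 -c "
from h import *
go(.478,.2665,.033);snap('side','s7');crop('s7',190,210,310,300,6,'c7');snap('wrist','w7');crop('w7',180,150,420,330,3.3,'c7w')"
```

```text
t 15.53 pos [0.4778 0.268  0.0324] rot [-3.1415e+00 -2.0000e-04 -3.0230e+00] units [-0.001 -0.018 -0.008] turn 0 F [0.29 0.6  0.08] w 0.0563
```

View pics/c7.png

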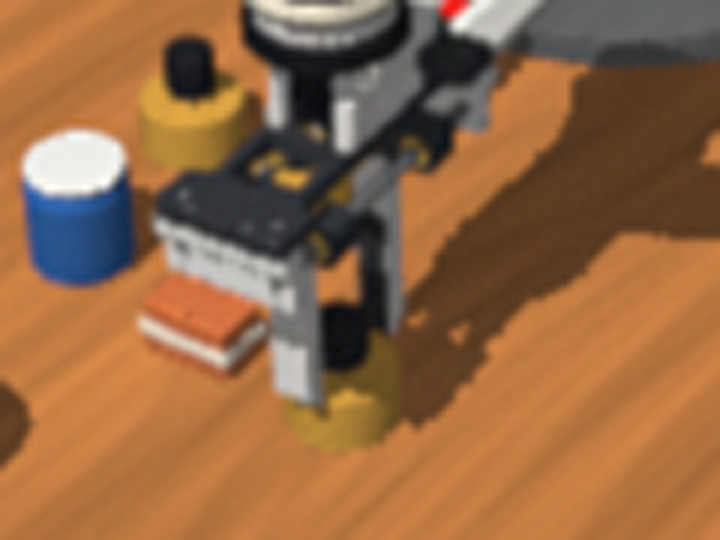

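View pics/c7w.png

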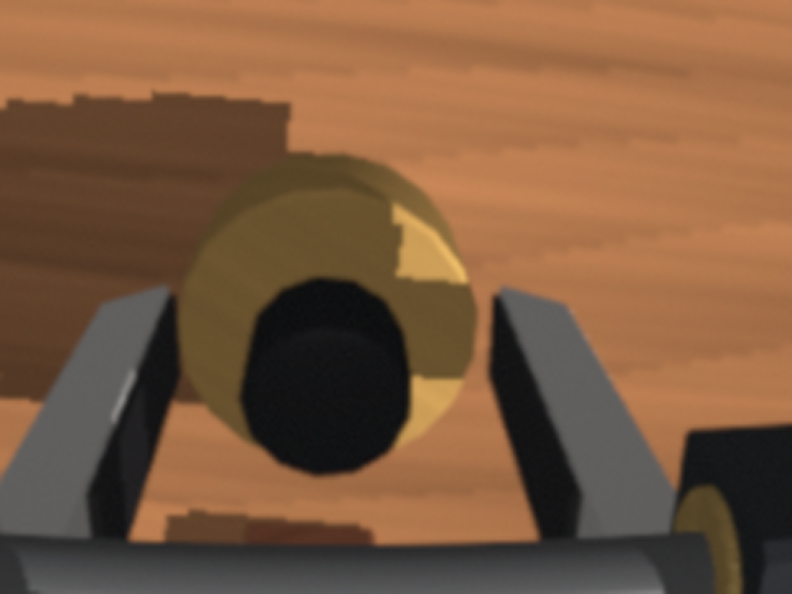

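Request:
servo_tool(rows=[[[0,-0.018,-0.01],0],[[0,-0.018,-0.01],0]])

```text
time: 15.8
tool_pos: [0.4783, 0.2665, 0.0337]
ee_rot: [3.141, 0.001, -3.023]
wrist_force: [-0.2, -0.2, 0.0]
width: 0.0562
```

Request:
servo_tool(rows=[[[0,0,0],0],[[0,0,0],0],[[0,0,0],0],[[0,0,0],0],[[0,0,0],0],[[0,0,0],0],[[0,0,0],0],[[0,0,0],0]], grip=1)

```text
time: 16.47
tool_pos: [0.478, 0.2668, 0.0333]
ee_rot: [3.141, 0.0, -3.023]
wrist_force: [0.2, 1.2, -0.9]
width: 0.0272
```

```bash
python3 -c "
from h import *
go(.478,.2665,.033);favg(2)"
```

```text
t 16.47 pos [0.478  0.2668 0.0333] rot [ 3.1411e+00  1.0000e-04 -3.0231e+00] units [ 0.    -0.003  0.003] turn 0 F [ 0.2   1.2  -0.93] w 0.0272
t 16.57 F [-0.02  1.61 -0.02] sd [0.14 0.44 0.02] n-push -0.18 pos [0.47798 0.26675 0.03326]
```

Request:
servo_tool(rows=[[[0,0,-0.1],0],[[0,0,-0.3],0],[[0,0,-0.6],0],[[0,0,-0.9],0],[[0,0,-1],0],[[0,0,-1],0]])

```text
time: 17.07
tool_pos: [0.4794, 0.2669, 0.1156]
ee_rot: [3.141, 0.005, -3.023]
wrist_force: [0.6, 0.4, -5.4]
width: 0.0273
```

```bash
python3 -c "
from h import *
favg(2);go(.6161,-.0836,.14);snap('side','s8');crop('s8',190,130,330,290,3.5,'c8')"
```

```text
t 17.17 F [ 0.51 -0.71 -6.19] sd [0.53 0.32 0.41] n-push -0.42 pos [0.47772 0.26622 0.11266]
t 17.17 pos [0.4772 0.266  0.1119] rot [-3.1408e+00 -2.1000e-03 -3.0232e+00] units [-1.207 -4.545 -0.352] turn 0 F [-0.02 -1.03 -5.78] w 0.0273
```

View pics/c8.png

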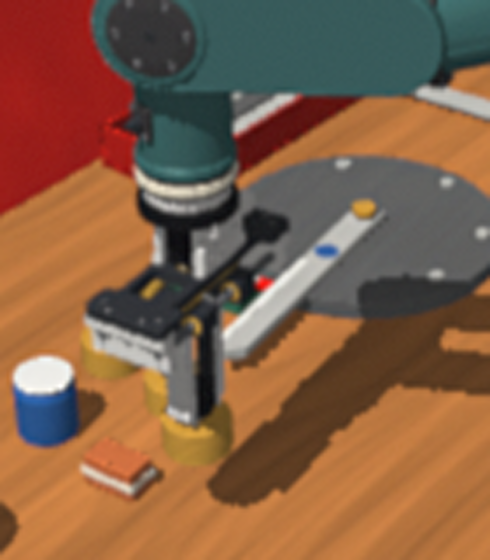

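Request:
servo_tool(rows=[[[0,-0.1,-0.15],0],[[-0.05,-0.3,-0.3],0],[[-0.12,-0.6,-0.35],0],[[-0.2,-0.9,-0.35],0],[[-0.25,-1,-0.35],0]])

```text
time: 17.63
tool_pos: [0.508, 0.1857, 0.1412]
ee_rot: [-3.138, -0.001, -3.026]
wrist_force: [-0.4, -0.5, -4.7]
width: 0.0274
```

Request:
servo_tool(rows=[[[-0.1,-0.3,0],0],[[-0.2,-0.6,0],0],[[-0.25,-0.9,0],0],[[-0.25,-1,0],0]])

```text
time: 17.97
tool_pos: [0.5371, 0.1087, 0.1403]
ee_rot: [-3.139, -0.002, -3.026]
wrist_force: [0.5, -0.6, -5.9]
width: 0.0279
```

Request:
servo_tool(rows=[[[-0.1,-0.3,0],0],[[-0.2,-0.6,0],0],[[-0.25,-0.9,0],0],[[-0.25,-1,0],0]])

```text
time: 18.3
tool_pos: [0.5663, 0.0322, 0.1404]
ee_rot: [-3.14, -0.002, -3.026]
wrist_force: [0.1, -0.0, -5.4]
width: 0.0277
```

Request:
servo_tool(rows=[[[-0.1,-0.3,0],0],[[-0.2,-0.6,0],0],[[-0.25,-0.9,0],0],[[-0.25,-1,0],0]])

```text
time: 18.63
tool_pos: [0.5955, -0.0445, 0.1404]
ee_rot: [-3.14, -0.001, -3.026]
wrist_force: [0.3, 0.6, -5.8]
width: 0.0277
```

Request:
servo_tool(rows=[[[-0.07,-0.2,0],0],[[-0.15,-0.4,0],0],[[-0.2,-0.5,0],0],[[-0.2,-0.55,0],0],[[-0.2,-0.55,0],0],[[-0.2,-0.55,0],0]])

```text
time: 19.13
tool_pos: [0.616, -0.0827, 0.141]
ee_rot: [3.14, -0.001, -3.023]
wrist_force: [-0.3, -0.2, -5.6]
width: 0.027
```

```bash
python3 -c "
from h import *
snap('wrist','w9');snap('side','s9');snap('top','t9');go(.6161,-.0836,.0633)
crop('w9',180,150,420,330,3.3,'c9w');crop('s9',220,120,360,230,5,'c9');crop('t9',220,110,400,245,4,'c9t')"
```

```text
t 19.28 pos [ 0.6161 -0.0826  0.1413] rot [ 3.141e+00 -1.000e-04 -3.022e+00] units [ 0.001 -0.013  0.975] turn 0 F [ 0.63  0.1  -5.  ] w 0.0272
```

View pics/c9w.png

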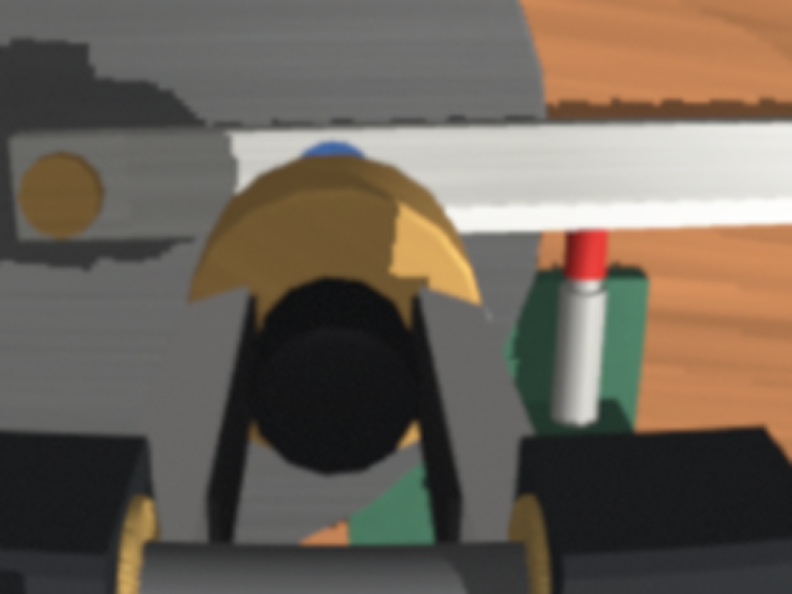

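View pics/c9.png

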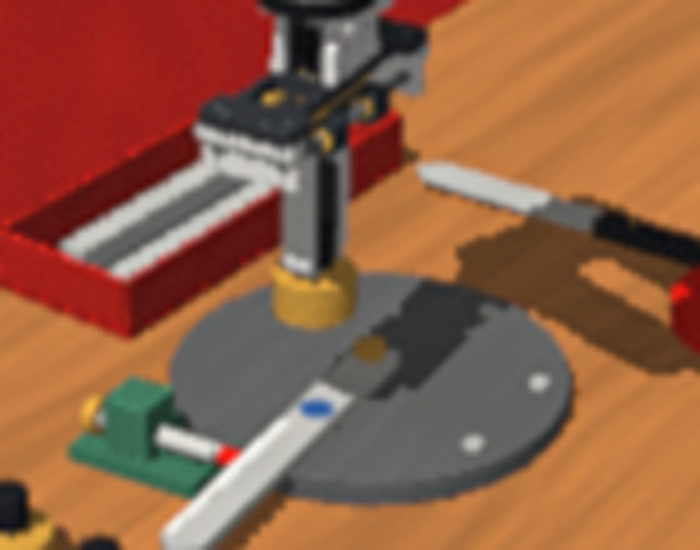

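View pics/c9t.png

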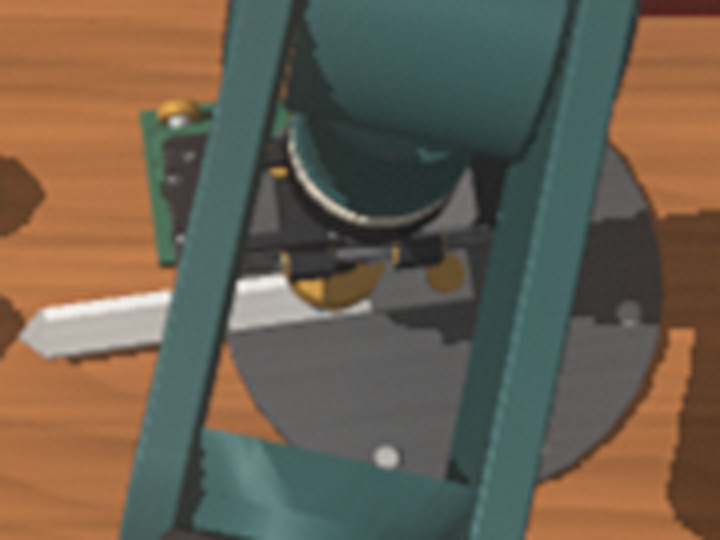

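```bash
python3 -c "
from h import *
np.set_printoptions(precision=4,suppress=True)
s=load('w9')
f=lambda x,y,z:at(s,180+x/3.3,150+y/3.3,z,True)
print('mark',f(333,184,.03),'bolt',f(60,195,.0405),'bar',f(500,177,.03))
# weight: knob top at z=.141-.0333+.06, knob bottom edge front
print('knobtop',f(333,400,.1413-.0333+.06), 'disc top front edge', f(337,187,.1413-.0333+.03),'disc bottom front',f(337,157,.1413-.0333))
"
```

```text
mark [ 0.6151 -0.0843  0.03  ] bolt [ 0.6245 -0.1588  0.0405] bar [ 0.6075 -0.038   0.03  ]
knobtop [ 0.6149 -0.0845  0.168 ] disc top front edge [ 0.5884 -0.087   0.138 ] disc bottom front [ 0.5898 -0.0866  0.108 ]
```

Request:
servo_tool(rows=[[[0.005,-0.004,0.1],0],[[0.01,-0.008,0.3],0],[[0.018,-0.01,0.55],0],[[0.018,-0.01,0.75],0],[[0.018,-0.01,0.85],0],[[0.018,-0.01,0.88],0],[[0.018,-0.01,0.88],0],[[0.018,-0.01,0.88],0]])

```text
time: 19.95
tool_pos: [0.6157, -0.0846, 0.0719]
ee_rot: [-3.141, 0.002, -3.023]
wrist_force: [-0.1, 0.5, -5.7]
width: 0.0276
```

```bash
python3 -c "
from h import *
snap('wrist','w10');snap('side','s10');favg(2);go(.6148,-.0836,.0633)
crop('w10',180,150,420,330,3.3,'c10w');crop('s10',230,140,350,230,6,'c10')"
```

```text
t 20.15 F [ 0.41  0.33 -6.01] sd [0.05 0.13 0.09] n-push -0.45 pos [ 0.61596 -0.08476  0.07241]
t 20.15 pos [ 0.6159 -0.0848  0.0723] rot [-3.1408e+00  2.4000e-03 -3.0231e+00] units [0.012 0.016 0.113] turn 0 F [ 0.36  0.2  -6.1 ] w 0.0273
```

View pics/c10w.png

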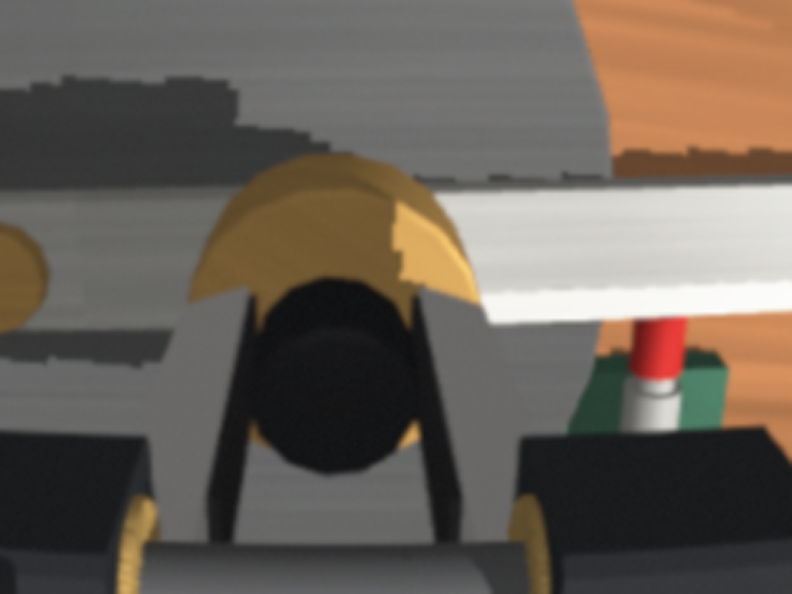

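View pics/c10.png

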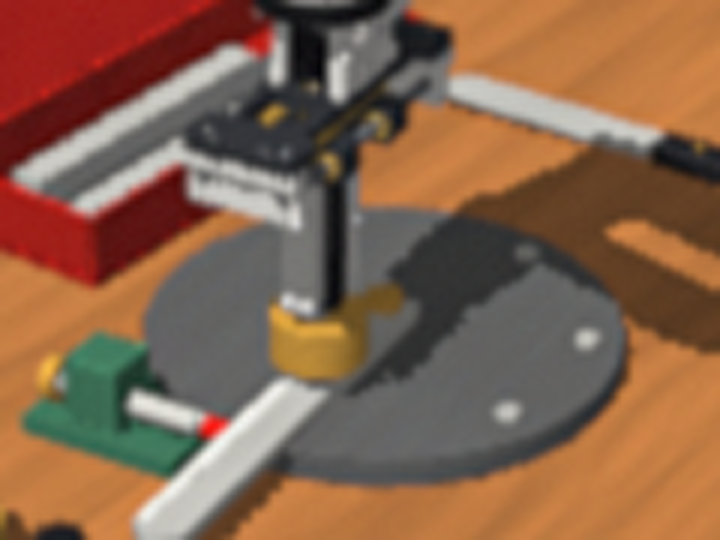

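```bash
python3 -c "
from h import *
np.set_printoptions(precision=4,suppress=True)
s=load('w10')
f=lambda x,y,z:at(s,180+x/3.3,150+y/3.3,z,True)
h=.0723-.0333
print('barnear',f(460,186,.03),f(100,190,.03),'barfar',f(490,323,.03),f(100,330,.03))
print('disc front bot',f(337,155,h),'disc top front',f(337,187,h+.03),'left/right top',f(190,300,h+.03),f(481,302,h+.03),'knob',f(333,400,h+.06))
"
```

```text
barnear [ 0.5948 -0.0615  0.03  ] [ 0.6049 -0.1382  0.03  ] barfar [ 0.6251 -0.0499  0.03  ] [ 0.6374 -0.1364  0.03  ]
disc front bot [ 0.5892 -0.0886  0.039 ] disc top front [ 0.5881 -0.0888  0.069 ] left/right top [ 0.6123 -0.1128  0.069 ] [ 0.6064 -0.0603  0.069 ] knob [ 0.6145 -0.0863  0.099 ]
```

Request:
servo_tool(rows=[[[0.009,0.009,0.02],0],[[0.018,0.018,0.04],0],[[0.018,0.018,0.055],0],[[0.018,0.018,0.065],0],[[0.018,0.018,0.075],0],[[0.018,0.018,0.085],0],[[0.018,0.018,0.09],0],[[0.018,0.018,0.09],0]])

```text
time: 20.82
tool_pos: [0.6134, -0.0833, 0.0634]
ee_rot: [3.141, -0.0, -3.023]
wrist_force: [0.2, 0.4, -5.8]
width: 0.0272
```

```bash
python3 -c "
from h import *
favg(2);go(.6148,-.0836,.0633)"
```

```text
t 20.92 F [ 0.34  0.35 -5.57] sd [0.14 0.11 0.26] n-push -0.38 pos [ 0.61342 -0.0833   0.06358]
t 20.92 pos [ 0.6134 -0.0833  0.0636] rot [ 3.1415  0.     -3.0231] units [-0.017 -0.006  0.004] turn 0 F [ 0.48  0.47 -5.83] w 0.0277
```

Request:
servo_tool(rows=[[[-0.006,0,0],0],[[-0.012,0,0],0],[[-0.012,0,0.005],0],[[-0.012,0,0.01],0],[[-0.012,0,0.01],0]])

```text
time: 21.33
tool_pos: [0.6146, -0.0832, 0.0633]
ee_rot: [-3.142, 0.001, -3.023]
wrist_force: [-1.2, -0.1, -4.8]
width: 0.0274
```

```bash
python3 -c "
from h import *
favg(2)"
```

```text
t 21.43 F [-0.25 -0.52 -3.3 ] sd [0.17 0.55 0.04] n-push 0.31 pos [ 0.61463 -0.08324  0.06329]
```

Request:
servo_tool(rows=[[[0,0,0.004],0],[[0,0,0.007],0],[[0,0,0.007],0]])

```text
time: 21.68
tool_pos: [0.6146, -0.0832, 0.0633]
ee_rot: [-3.141, 0.001, -3.023]
wrist_force: [-1.4, 1.1, -0.1]
width: 0.0277
```

```bash
python3 -c "
from h import *
favg(2)"
```

```text
t 21.78 F [-1.88 -0.14  1.7 ] sd [0.03 0.32 0.29] n-push 1.88 pos [ 0.61467 -0.08322  0.06327]
```

Request:
servo_tool(rows=[[[0,0,-0.004],0],[[0,0,-0.004],0],[[0,0,-0.004],0],[[0,0,-0.004],0],[[0,0,-0.004],0]], grip=0)

```text
time: 22.2
tool_pos: [0.6146, -0.0833, 0.0626]
ee_rot: [-3.142, 0.0, -3.023]
wrist_force: [-1.1, -0.5, 0.5]
width: 0.0467
```

```bash
python3 -c "
from h import *
favg(1);go(.6148,-.0836,.0633)
snap('wrist','w11');crop('w11',180,150,420,330,3.3,'c11w')"
```

```text
t 22.25 F [-0.52  0.28  0.28] sd [0. 0. 0.] n-push 0.49 pos [ 0.61449 -0.08325  0.0626 ]
t 22.25 pos [ 0.6145 -0.0833  0.0626] rot [-3.1415e+00  3.0000e-04 -3.0231e+00] units [-0.003 -0.005 -0.009] turn 0 F [-0.52  0.28  0.28] w 0.0466
```

View pics/c11w.png

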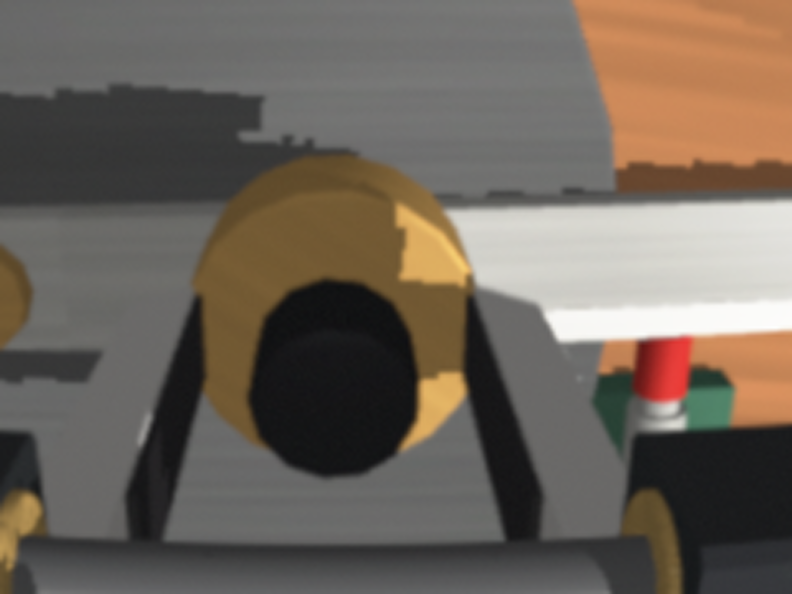

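Released, with both fingers clear of the knob (width 46.6 mm). Now rising straight up and backing off.

Request:
servo_tool(rows=[[[0,0,-0.1],0],[[0,0,-0.3],0],[[0,0,-0.6],0],[[0,0,-1],0]])

```text
time: 22.63
tool_pos: [0.6128, -0.0829, 0.1411]
ee_rot: [3.14, -0.005, -3.023]
wrist_force: [0.5, 0.3, 0.0]
width: 0.0471
```

Request:
servo_tool(rows=[[[0.3,0,-0.3],0],[[0.7,0,-0.7],0],[[1,0,-1],0]])

```text
time: 22.88
tool_pos: [0.534, -0.0927, 0.2246]
ee_rot: [-3.141, 0.001, -3.023]
wrist_force: [-0.3, -1.0, 0.8]
width: 0.0466
```

Request:
servo_tool(rows=[[[0.4,0.3,0],0],[[0.8,0.6,0],0],[[1,1,0],0]])

```text
time: 23.13
tool_pos: [0.4438, -0.0233, 0.2244]
ee_rot: [-3.14, 0.002, -3.027]
wrist_force: [0.3, -0.2, -0.5]
width: 0.0469
```

Request:
servo_tool(rows=[[[0.2,0.4,0],0],[[0.4,0.8,0],0],[[0.4,1,0],0]])

```text
time: 23.38
tool_pos: [0.4022, 0.0552, 0.2241]
ee_rot: [3.141, 0.002, -3.021]
wrist_force: [0.3, 0.6, 0.1]
width: 0.0469
```

Request:
servo_tool(rows=[[[0,0.4,0],0],[[0,0.8,0],0],[[0,1,0],0],[[0,1,0],0],[[0,1,0],0]])

```text
time: 23.8
tool_pos: [0.3952, 0.1328, 0.2232]
ee_rot: [-3.141, 0.001, -3.021]
wrist_force: [-0.0, -0.0, -0.2]
width: 0.0471
```

```bash
python3 -c "
from h import *
favg(1)
snap('top','t12');crop('t12',220,110,400,245,4,'c12t');snap('side','s12');crop('s12',200,120,360,240,5,'c12')"
```

```text
t 23.85 F [ 0.08 -0.83  0.55] sd [0. 0. 0.] n-push 0.02 pos [0.39542 0.13214 0.22307]
```

View pics/c12t.png

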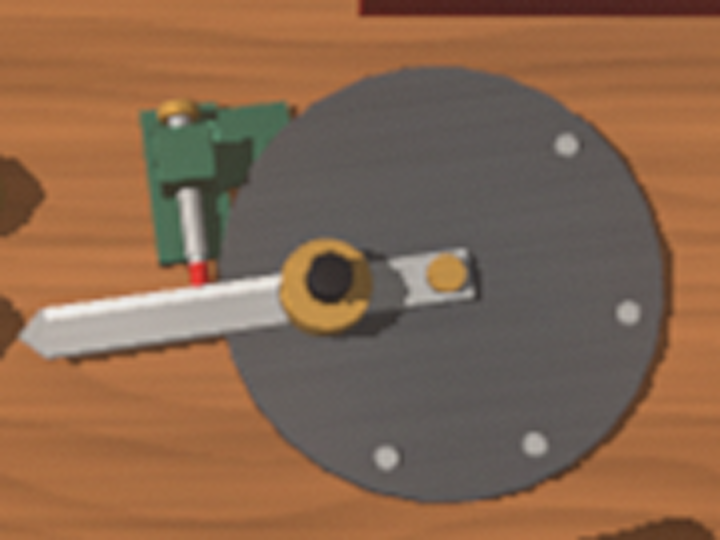

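View pics/c12.png

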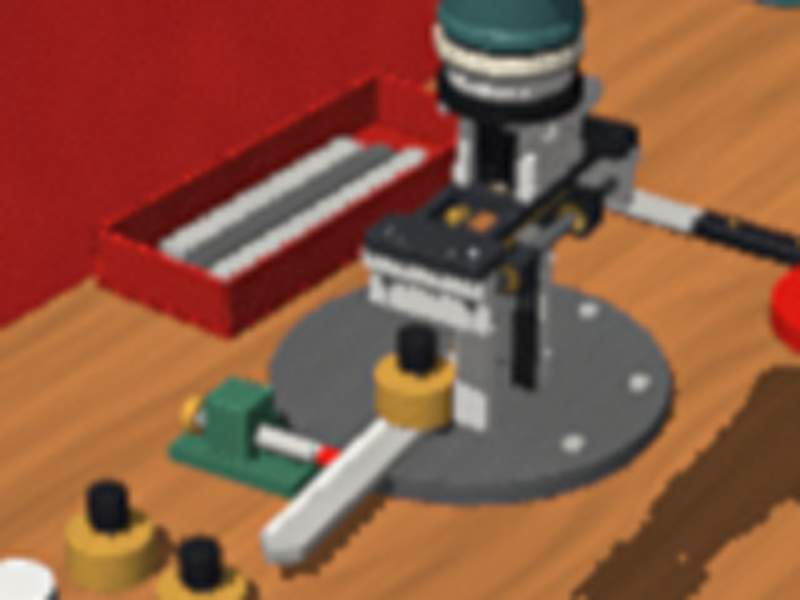

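View pics/t12.png

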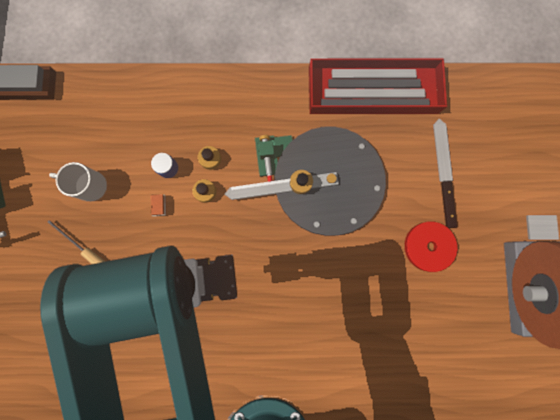

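```bash
python3 -c "
from h import *
np.set_printoptions(precision=4,suppress=True)
s=load('t12')
print(at(s,220+326/4,110+285/4,.055),at(s,220+329.5/4,110+277/4,.088))
a=cv2.imread('pics/t5.png').astype(int);b=cv2.imread('pics/t12.png').astype(int);d=abs(a-b).sum(2)
print(d[170:205,222:285].max(), a[175:195,265:275].sum()-b[175:195,265:275].sum())
a=cv2.imread('pics/top0.png').astype(int);d=abs(a-b).sum(2)
for n,(x0,y0,x1,y1) in dict(mug=(45,155,110,205),tin=(148,148,182,182),dresser=(148,192,172,218),A=(195,143,222,170),B=(190,175,217,202),wheel=(400,218,462,275),knife=(430,115,465,230)).items(): print(n,d[y0:y1,x0:x1].max())
"
```

```text
[ 0.6162 -0.0836  0.055 ] [ 0.6144 -0.0831  0.088 ]
23 672
mug 66
tin 66
dresser 46
A 49
B 47
wheel 146
knife 56
```

```bash
python3 -c "
from h import *
print(robot.close_job())"
```

```text
the job is handed in; nothing more can be done
None
```

The blank is swung home against the red stop, and the brass weight nearest the base stands upright on the blue spot. The job was handed in at about 24 s.

- **Pressing home:** I pushed at about 205 mm from the hole until the spring took load, then held about 10 N at the push point for just over 1 s. By your formula that is roughly 9.6 to 12.6 N at the stop, most likely 10 to 11 N. It was never measured there directly, but it stayed under 15 N by that estimate.
- **Letting go:** I backed off slowly so the blank followed the spring out. During the retreat the fingers briefly pulled up on the blank with about 2.6 N through friction, so I lowered them again. The overhead and wrist views afterwards show the red tip still touching the blank.
- **Weight:** I gripped the knob about 5 mm higher than advised, because at the stated height the fingertips would have met the disc. The final overhead view puts the weight's axis within 2 mm of the blue spot. The disc measurement was within about 0.1 mm and the knob about 1.7 mm off. The wrist and overhead cameras had disagreed by 2 to 3 mm on x while I was placing it.
- **Blank after placing:** it did not move. The before and after pictures match along the bar and at the stop.
- **Bystanders:** mug, tin, dressing stone, knife and the two other weights match the first picture. The wheel area showed a larger pixel difference, which I did not look into; the arm never went near it. The scraper was not compared.

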